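Rock a jammed setting die out of its bench holder

TASK

The steel eyelet-setting die is jammed in the slot of its bench holder, and pulled straight it brings the whole holder up with it. Grip the die by its post and, while it is still in the slot, rock it lengthwise along the slot to and fro, a couple of times each way and about 10 degrees to each side, easing it up little by little until it frees, without lifting the holder off its board or disturbing the things around. Finish holding the die in the gripper, upright and still, just clear of the holder: straight above the slot with about 2 cm of air under its foot.

Things in the scene. Friction and masses are not known exactly. Their poses are not given: they have to be found in the camera images.
- die: Bare steel setting die, an upside-down T, 0.28 kg, loose. Origin: centre of its underside; z up, x along its length and the slot. Foot 40 (x) x 20 (y) x 24 mm tall, its lowest 6 mm only 28 mm long so that it can rock. On it a post 26 (x) x 18 (y) mm, z = 24 to 72 mm, then a round dark nub, 17 mm across, to z = 81 mm. Starts in the slot, underside 27 mm above the bench.
- die_grip (a point): Middle of the die's post, 56 mm above its underside: the place to grip, across the post's 26 mm width (fingers closing along the die's x), firmly (some 40 N). Tilting the gripper about the die's y then rocks the die; it rolls on the ends of its 28 mm long underside.
- slot_mouth (a point): Centre of the slot's open top on the grey holder, level with its jaws, 45 mm above the bench; nothing of holder, board or dowels is higher. x along the slot, y across, z up. Jaws are 64 mm long in x; the holder is 76 mm wide in y.
- slot_floor (a point): Centre of the slot's floor, 18 mm below its mouth. A fixed jaw (+y) and a sprung steel cheek (-y) pinch the foot with about 13 N each from 1 to 16 mm above the floor. Their friction exceeds the holder's weight, but resists rising only slightly while the die is swinging. Raised 18 mm, the foot is free. Along the slot the foot has 7 mm of room each way to 8 mm high end stops.
- holder (a joint): How far the holder (about 1 kg) has risen on its two dowels above the board, m: 0 when it rests on the board. It can only move up and down; friction and its weight alone keep it there.
- board: Brown wooden board 170 x 110 x 15 mm fixed to the bench, carrying two 10 mm brass dowels (64 mm either side of its centre along x) on which the holder sits. Origin: centre of its underside on the bench; x along the slot.
- spool: Bystander: black-flanged spool of gold-coloured trim, 72 mm diameter, 70 mm tall; origin at the centre of its underside.
- cone: Bystander: cone of thread, 54 mm diameter at the foot, 112 mm tall; origin at the centre of its underside.
- tube: Bystander: short white card tube, 90 mm diameter, 80 mm tall; origin at the centre of its underside.
- jar: Bystander: small clear jar with a steel cap, 52 mm diameter, 60 mm tall; origin at the centre of its underside.
Mind the look-alikes: they are no part of the job. There is more than one size of the die; the one meant has the size given above.

How it is judged:
By the outcome, as a careful person would: the job done as asked, in the order asked, and still so for the second after the job is handed in, while the arm keeps its last pose, push and grip.
It also fails if it takes over 42 s, if anything falls off the work surface, if the arm or the gripper's body presses on something with over 40 N, if the wrist force passes 120 N, or if a joint passes its speed limit or range.

ROBOT

A 6-joint arm with a two-finger parallel gripper is mounted at the origin on the work surface. World frame = base frame: x ahead of the robot, y to its left, z up, the work surface at z = 0. Lengths are in mm, angles in rad, forces in N, time in s.
With the tool pointing down it reaches from about 350 to 875 mm from the base axis. Payload 4.2 kg.
Tool frame: the origin (TCP) lies on the centre line of the jaws, within the pads' length; the fingertips stand 8 mm ahead of it and the grasp point (between the pads) lies 11 mm behind it; z points along the fingers, y is the direction in which the jaws open and shut (so a half turn about z gives the same grasp; the last joint's range is limited). The gripper opens to 87 mm and grips with 3 to 60 N. Pads are 19 mm wide; open, the fingers measure 117 mm over their backs; the gripper's body (75 mm by 190 mm) begins 51 mm behind the grasp point.
Start: joints at [-0.946, 0.385, 0.008, 0, -1.194, -0.259], TCP at [223.574, -583.621, 203.45] pointing down, gripper open.
Joint ranges: [-3.14, 3.14], [-1.21, 2.06], [-1.07, 1.41], [-3.16, 2.05], [-2.99, -0.16], [-3.1, 3.1]. Speed limits (rad/s): [2.79, 2.79, 3.14, 3.14, 3.14, 3.14].

INTERFACE

Orientations are given as a unit quaternion [x, y, z, w].
In Python, from cell import arm, vision gives the robot as it stands. Calls block until the motion is done:
- arm.goto(position, orientation): joint-space move of the TCP to a pose.
- arm.movel(position, frame=None, feed=150, force_limit=None): straight line of the TCP; frame=None keeps the orientation; feed is the mean speed in mm/s. With force_limit (N) it stops when the force on the tool has changed by that much, and returns True; else False.
- arm.move_joints(angles): joint-space move.
- arm.command_gripper(opening): finger opening in mm; the grip force is fixed at half the most; returns when the fingers have stopped.
- arm.dwell(seconds).
- arm.solve_ik(position, orientation): joint angles nearest the present ones, or None.
- vision.snapshot(name): name is "scene" or "top"; returns a dict with "image" (420x560x3 uint8, red, green, blue), "camera_matrix" (3x3 intrinsics, pixels), "k1" (the pictures are not rectified: a ray, as slopes to the right and down, at radius r is drawn at 1 + k1 r^2 times it, then the intrinsics apply), "cam_to_world" (4x4, takes a point from camera to world coordinates). Camera axes: x right, y up, looking along -z (the intrinsics and any distortion apply to the point x, -y, -z); pixel columns grow to the right and rows downward; lengths in mm; the calibration is good to about 2 mm. A picture is of the moment at which its call begins. There is no depth.
A pose or a line that the arm cannot do raises arm.PlanningError and nothing moves.
- arm.finish_job(): hands the job in, once; it reports no verdict.
Readings, each from a call of its own:
- arm.current_clock(): time.
- arm.current_joints(): joint angles.
- arm.current_qd(): joint speeds.
- arm.current_effort(): joint torques, N m.
- arm.current_eef_pos(): TCP position.
- arm.current_tool_rot(): TCP orientation.
- arm.current_ft_force(): force on the tool from outside, world axes, zero at the start.
- arm.current_ft_torque(): the same for the moment, N m.
- arm.current_gripper_width(): finger opening in mm.
Only numpy, scipy, OpenCV 4.12 (cv2) and the standard library are available. Lean on these libraries where they do the work, as an engineer would, in place of code of your own. Each camera call takes 0.05 s, during which the arm holds its last target.

## Working session

There is one attempt and no reset: what is moved stays moved. The work goes in short steps, each a Python script; the robot and the scene stay as the last script left them, time stands still between calls to the robot, and variables do not carry over. Pictures are saved under pics/ and viewed, and the job is handed in when it is done.

```bash
ls; mkdir -p pics
python3 - <<'E'
from cell import arm, vision
import cv2, numpy as np
for n in("scene","top"):
    s=vision.snapshot(n); cv2.imwrite(f"pics/{n}0.png",s["image"][:,:,::-1])
    np.savez(f"pics/{n}0.npz",**{k:np.array(v) for k,v in s.items()})
    print(n,s["camera_matrix"],s["k1"],np.round(s["cam_to_world"],3))
print(arm.current_clock(),arm.current_gripper_width(),arm.current_tool_rot())
E
```

```text
pics
scene [[393.48683291   0.         278.6794911 ]
 [  0.         393.48683291 206.97704975]
 [  0.           0.           1.        ]] -0.034278277360671815 [[-7.36000e-01 -4.31000e-01  5.22000e-01  9.67240e+02]
 [ 6.77000e-01 -4.92000e-01  5.48000e-01  5.02889e+02]
 [ 2.10000e-02  7.56000e-01  6.54000e-01  6.85069e+02]
 [ 0.00000e+00  0.00000e+00  0.00000e+00  1.00000e+00]]
top [[415.31263649   0.         282.56151164]
 [  0.         415.31263649 207.7652975 ]
 [  0.           0.           1.        ]] 0.012363502404242386 [[ 2.300000e-02  9.940000e-01 -1.070000e-01  3.775890e+02]
 [-1.000000e+00  2.300000e-02 -2.000000e-03 -1.627800e+01]
 [ 1.000000e-03  1.070000e-01  9.940000e-01  1.100513e+03]
 [ 0.000000e+00  0.000000e+00  0.000000e+00  1.000000e+00]]
0.1 86.70717073674197 [-1.81771386e-01  9.83340303e-01  9.76735262e-04 -2.41969189e-04]
```

View pics/scene0.png

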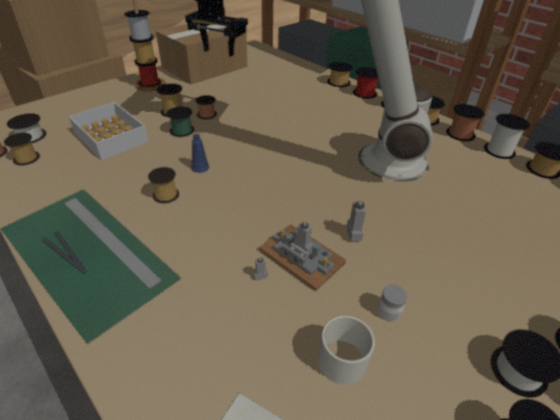

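View pics/top0.png

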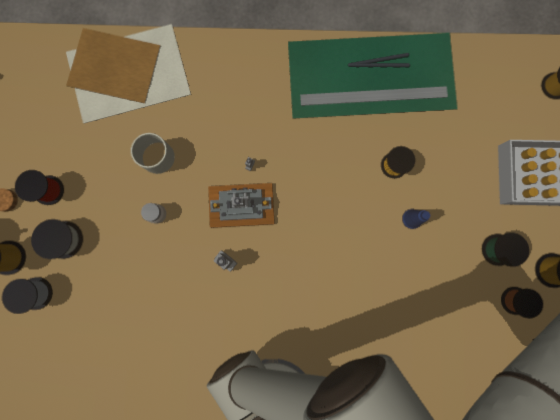

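Three objects could pass for the die:
- The one standing in the holder: scene (303,235), top (239,200).
- A larger loose one: scene (357,222), top (225,260).
- A smaller loose one: scene (260,268), top (250,163).

The die I want is the one in the holder slot. I'll check it in a close crop.

Run:
```python
import cv2
a=cv2.imread("pics/scene0.png")[190:290,240:380]; b=cv2.imread("pics/top0.png")[150:280,190:290]
cv2.imwrite("pics/c_scene.png",cv2.resize(a,None,fx=5.5,fy=5.5,interpolation=cv2.INTER_CUBIC))
cv2.imwrite("pics/c_top.png",cv2.resize(b[25:85],None,fx=8,fy=8,interpolation=cv2.INTER_CUBIC))
```

```text
(no output)
```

View pics/c_scene.png

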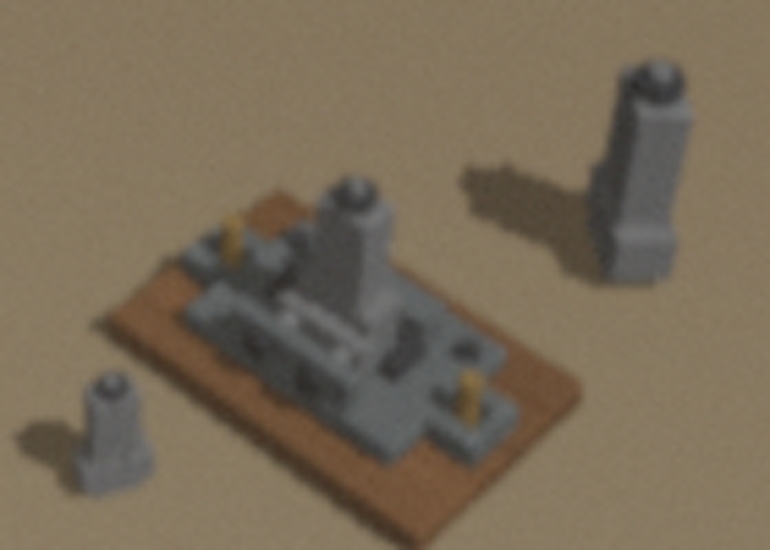

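View pics/c_top.png

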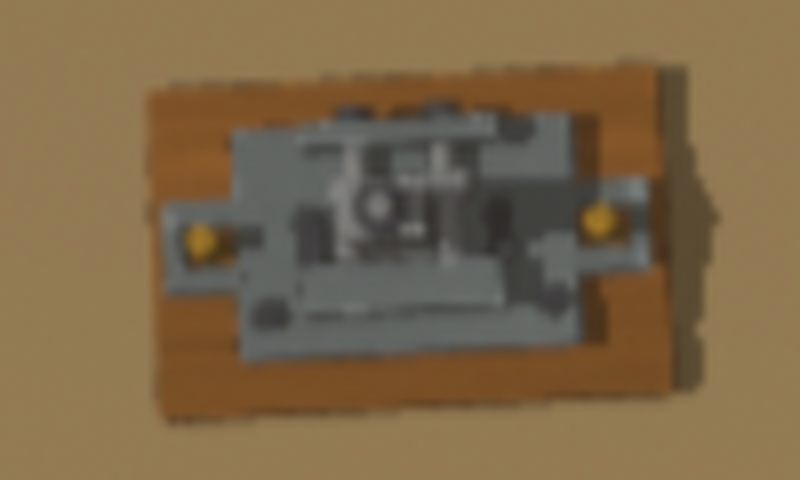

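Crop check: the die in the slot is mid-sized, with its foot between the jaws and its nub at about top (237,200) and scene (304,224). The other two stand loose on the bench and are the wrong size, so the choice is confirmed. Next I'll measure.

```bash
cat >> h.py <<'E'
def box(c,u,v,sx,sy,z0,z1):
    return [np.r_[c[:2]+a*sx/2*u+b*sy/2*v,z] for z in(z0,z1) for a,b in((1,1),(1,-1),(-1,-1),(-1,1))]
def overlay(s,shapes,crop,f,out):
    x0,x1,y0,y1=crop
    im=cv2.resize(s["image"][y0:y1,x0:x1,::-1],None,fx=f,fy=f,interpolation=cv2.INTER_CUBIC)
    for P,col in shapes:
        q=proj(s,np.array(P)); q=((q-[x0,y0]+.5)*f-.5).astype(int)
        if len(q)==8:
            for i in range(4):
                for a,b in((i,(i+1)%4),(4+i,4+(i+1)%4),(i,i+4)): cv2.line(im,tuple(map(int,q[a])),tuple(map(int,q[b])),col,1)
        else:
            cv2.polylines(im,[q.astype(np.int32)],True,col,1)
    cv2.imwrite(out,im)
def circ(c,r,z): return [np.r_[c[0]+r*np.cos(t),c[1]+r*np.sin(t),z] for t in np.linspace(0,6.28,24)]
E
python3 - <<'E'
from h import *
t=np.load("pics/top0.npz");s=np.load("pics/scene0.npz")
for z in (108,):
    print(plane(t,[[237.2-.45,200.6-.45]],z),plane(s,[[303.6,223.3+.5]],z))
th=np.radians(4.5);u=np.array([-np.sin(th),np.cos(th)]);v=np.array([-np.cos(th),-np.sin(th)])
B=np.array([499.9,95.5]);D=plane(t,[[236.8,200.2]],108)[0][:2]
print((D-B)@u,(D-B)@v)
for n,S,c,f in(("top",t,(195,285,175,235),8),("scene",s,(250,355,215,290),7)):
    overlay(S,[(box(B,u,v,170,110,0,15),(0,255,255)),(box(D,u,v,26,18,51,99),(0,0,255)),(circ(D,8.5,108),(0,255,0)),(box(B,u,v,64,76,15,45),(255,0,0))],c,f,f"pics/ov_{n}.png")
E
```

```text
[[500.24157388  96.16043113 108.        ]] [[503.83176172  95.49543233 108.        ]]
0.5167466086595145 -0.26446642266234777
```

View pics/ov_top.png

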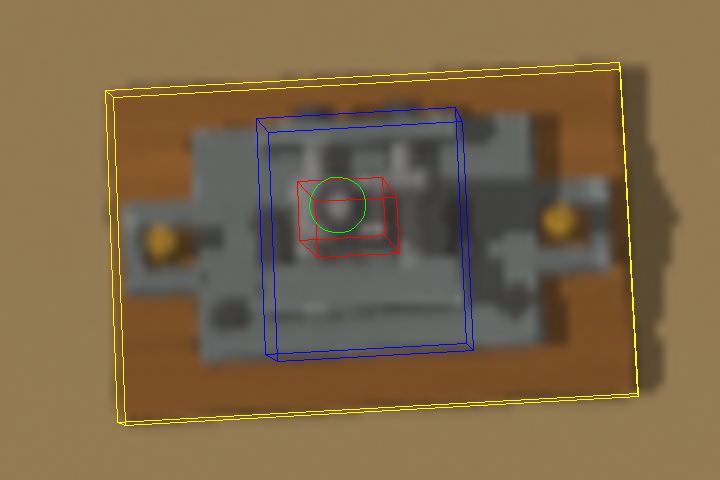

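View pics/ov_scene.png

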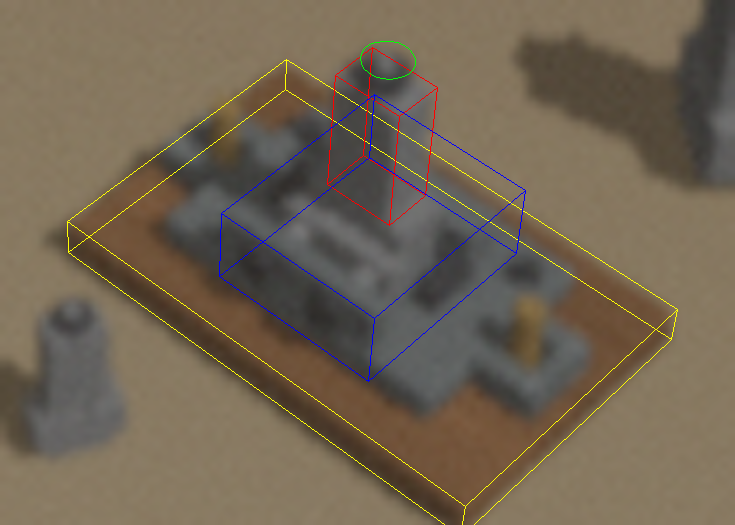

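The top view gives a board of 111 x 171 mm, against 110 x 170 expected, and puts the die's nub at the board centre. The scene camera puts both about 3 mm further in +x. I'll fit the board in the scene view too, then average.

Run:
```python
from h import *
from scipy.optimize import minimize
s=np.load("pics/scene0.npz");t=np.load("pics/top0.npz")
def nubfit(S,c0,half):
    pass
im=s["image"]; x0,x1,y0,y1=250,355,215,290
lab=cv2.cvtColor(im,cv2.COLOR_RGB2LAB)[y0:y1,x0:x1].astype(int)
print(lab[2,2],lab[40,70],lab[52,30])
bench=np.median(lab.reshape(-1,3),0); 
m=((lab[...,1]-bench[1])>=4).astype(np.uint8)
for S,n in((s,"scene"),(t,"top")):
    box_=(250,355,215,290) if n=="scene" else (195,285,175,235)
    x0,x1,y0,y1=box_
    L=cv2.cvtColor(S["image"],cv2.COLOR_RGB2LAB)[y0:y1,x0:x1].astype(float)
    b=np.median(L[:4].reshape(-1,3),0)
    m=(L[...,1]-b[1]>=5).astype(np.uint8)
    nn,l,st,_=cv2.connectedComponentsWithStats(m); k=1+np.argmax(st[1:,4])
    M=np.zeros(m.shape,np.uint8); h=cv2.convexHull(np.argwhere(l==k)[:,::-1].astype(np.int32)); cv2.fillConvexPoly(M,h,1)
    M=cv2.resize(M,None,fx=4,fy=4,interpolation=0)
    def f(p):
        th=np.radians(p[2]);u=np.array([-np.sin(th),np.cos(th)]);v=np.array([-np.cos(th),-np.sin(th)])
        q=proj(S,np.array(box(p[:2],u,v,170,110,0,15)))
        q=((q-[x0,y0]+.5)*4-.5).astype(np.float32)
        P=np.zeros_like(M); cv2.fillConvexPoly(P,np.round(cv2.convexHull(q)*16).astype(np.int32),1,shift=4)
        return (P^M).sum()/M.sum()
    best=minimize(f,[501,95.5,4.5],method="Nelder-Mead",options=dict(initial_simplex=[[501,95.5,4.5],[506,95.5,4.5],[501,101,4.5],[501,95.5,7]]))
    print(n,best.x,best.fun)
```

```text
[128 129 145] [104 127 128] [110 130 141]
scene [498.91270147  93.65145962   6.27142275] 0.3540820929183581
top [500.43367999  96.38332788   4.73209783] 0.021857798165137613
```

```bash
cat >> h.py <<'E'
from scipy.spatial.transform import Rotation as Rn
TH=np.radians(4.6); U=np.array([-np.sin(TH),np.cos(TH),0]); V=np.array([-np.cos(TH),-np.sin(TH),0]); Z=np.array([0,0,1.])
def quat(tilt=0.,sgn=1):
    y=sgn*U; z=-Z; R=np.c_[np.cross(y,z),y,z]
    return (Rn.from_rotvec(V*np.radians(tilt))*Rn.from_matrix(R)).as_quat()
def tcp(D,h,tilt=0,dx=0,foot=27,grip=56):
    """D xy of die centre; h raise of underside centre; dx shift along slot; tilt deg about die +y"""
    k=Rn.from_rotvec(V*np.radians(tilt))
    return np.r_[D[:2],foot+h]+dx*U+k.apply(Z*(grip-11))
E
python3 - <<'E'
from h import *
from cell import arm,vision
D=[501.5,96.]
for sg in(1,-1):
    q=arm.solve_ik([D[0],D[1],230],list(quat(0,sg))); print(sg,np.round(q,3) if q is not None else None)
    for t in(-10,10):
        r=arm.solve_ik(list(tcp(D,10,t)),list(quat(t,sg))); print(t,None if r is None else np.round(r,3))
E
```

```text
1 [ 0.507  0.17  -0.224  0.    -1.177 -1.998]
-10 [ 0.375  0.323 -0.363 -0.224 -0.847 -1.72 ]
10 [ 0.617  0.343 -0.49   0.202 -0.838 -2.251]
-1 [ 0.507  0.17  -0.224  0.    -1.177  1.144]
-10 [ 0.375  0.323 -0.363 -0.224 -0.847  1.422]
10 [ 0.617  0.343 -0.49   0.202 -0.838  0.891]
```

Run:
```python
from h import *
from cell import arm,vision
D=[501.5,96.];q=list(quat(0,-1))
arm.goto([D[0],D[1],230],q)
arm.movel([D[0],D[1],135],q,feed=120)
print(arm.current_clock(),arm.current_eef_pos(),arm.current_ft_force())
s=vision.snapshot("scene");np.savez("pics/scene1.npz",**{k:np.array(v) for k,v in s.items()})
P=np.array([D[0],D[1],0]);tip=[P+Z*127+a*43.5*U for a in(-1,1)]
print(proj(s,np.array(tip)))
sh=[([P+Z*127+a*43.5*U+b*9.5*V for b in(-1,1)],(0,0,255)) for a in(-1,1)]+[(circ(D,8.5,108),(0,255,0)),(box(P,U[:2],V[:2],26,18,51,99),(255,255,0))]
overlay(s,sh,(250,360,180,280),7,"pics/hover.png")
t=vision.snapshot("top");cv2.imwrite("pics/hover_top.png",cv2.resize(t["image"][150:260,170:310,::-1],None,fx=5,fy=5,interpolation=cv2.INTER_CUBIC))
```

```text
3.6417 [502.13876184  96.14956147 135.68693556] [0.34251804 0.21191848 0.71964518]
[[289.71344506 207.46141601]
 [321.32658828 226.78667886]]
```

View pics/hover.png

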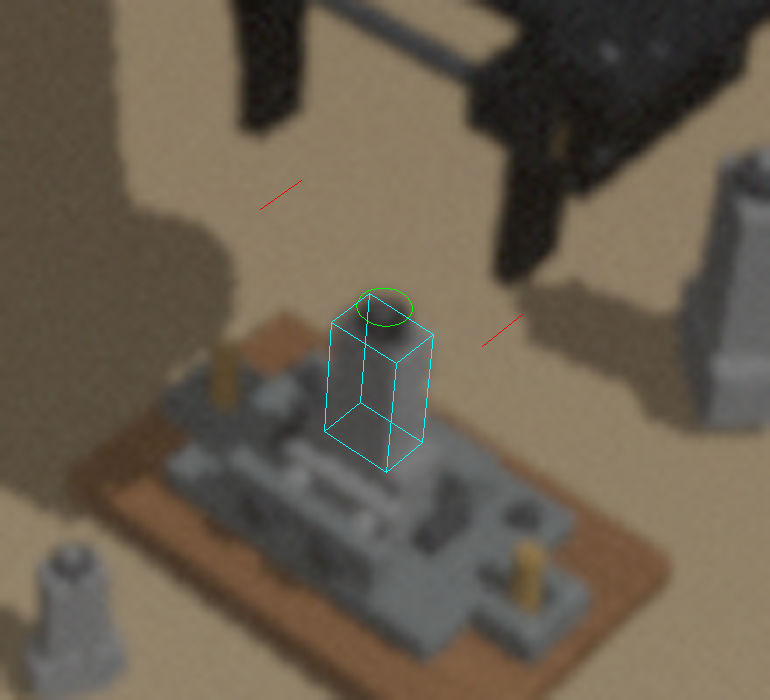

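View pics/hover_top.png

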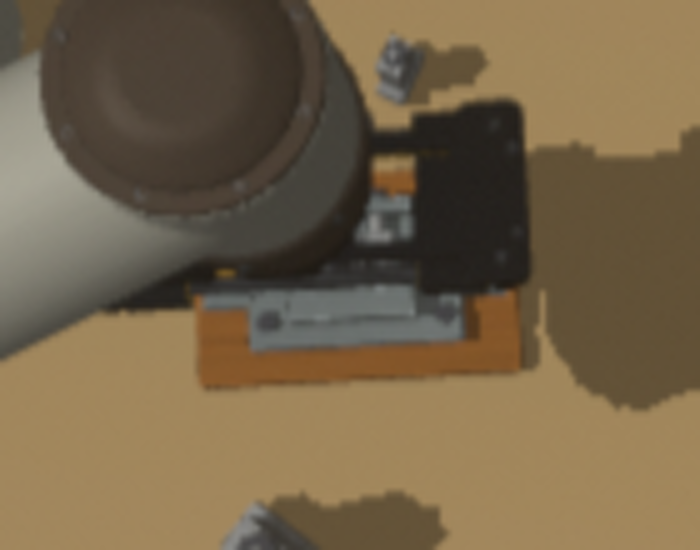

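Run:
```python
from h import *
from cell import arm
s=np.load("pics/scene1.npz")
for z in(127,140,150,160): print(z,plane(s,[[287.5,198.7],[323.6,220]],z))
print(arm.current_clock(),arm.current_eef_pos(),arm.current_joints(),arm.current_gripper_width(),Rn.from_quat(arm.current_tool_rot()).as_matrix())
im=s["image"][:,:,::-1];cv2.imwrite("pics/hover_full.png",cv2.resize(im[80:300,200:450],None,fx=3,fy=3,interpolation=cv2.INTER_CUBIC)[:600,:800])
```

```text
127 [[488.09451439  27.90875058 127.        ]
 [479.23701873 128.50177116 127.        ]]
140 [[499.25600141  38.97323045 140.        ]
 [490.60483749 137.22297773 140.        ]]
150 [[507.84176066  47.4843688  150.        ]
 [499.34931346 143.93159817 150.        ]]
160 [[516.42751991  55.99550716 160.        ]
 [508.09378943 150.64021861 160.        ]]
3.7417 [502.16299452  96.27398451 135.92301767] [ 5.07401376e-01  2.54523072e-01 -3.67709010e-01  2.28707668e-04
 -9.46488552e-01  1.14362354e+00] 86.97659756760783 [[ 9.96770833e-01  8.02762695e-02  1.90435430e-03]
 [ 8.02747797e-02 -9.96772413e-01  8.46413840e-04]
 [ 1.96615478e-03 -6.90809007e-04 -9.99997829e-01]]
```

View pics/hover_full.png

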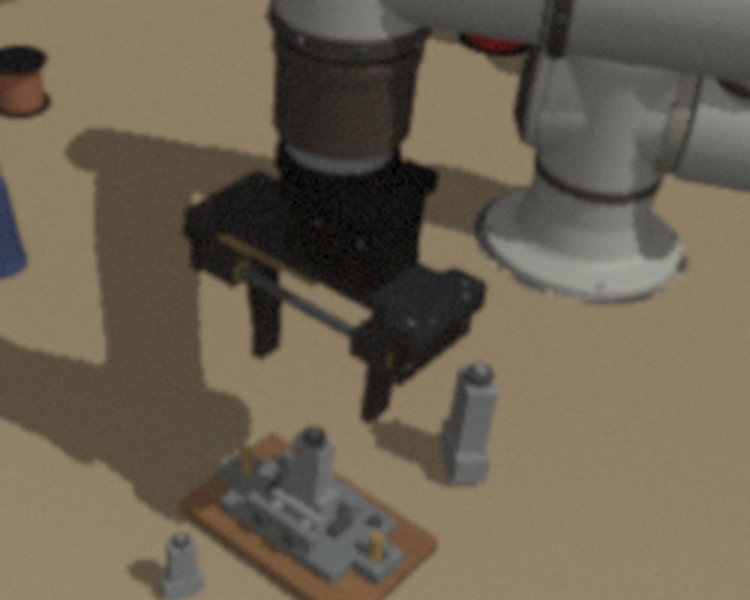

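Run:
```python
from h import *
from cell import arm,vision
s=vision.snapshot("scene");t=vision.snapshot("top")
p=arm.current_eef_pos();c=np.array([p[0],p[1],0]);z=p[2]
bd=box(c,U[:2],V[:2],190,75,z+62,z+110)
f=[box(c+a*U*51,U[:2],V[:2],15,19,z-8,z+62) for a in(-1,1)]
sh=[(bd,(0,255,255))]+[(k,(0,0,255)) for k in f]
overlay(s,sh,(240,380,130,240),5,"pics/b_scene.png");overlay(t,sh,(170,310,140,250),5,"pics/b_top.png")
```

```text
(no output)
```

View pics/b_scene.png

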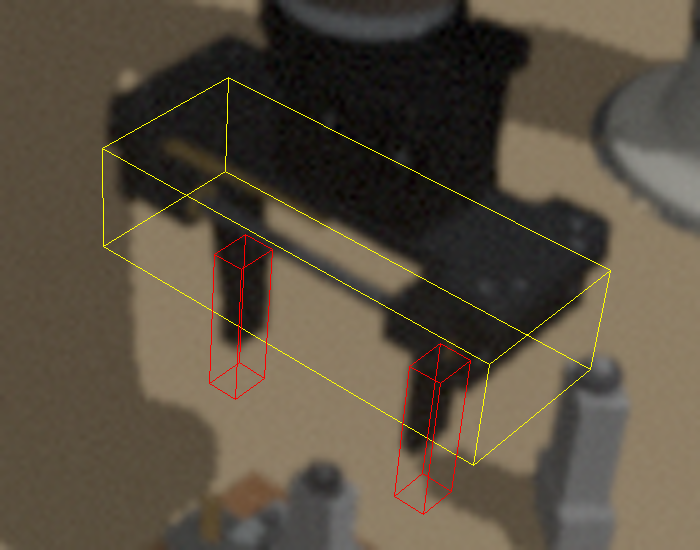

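View pics/b_top.png

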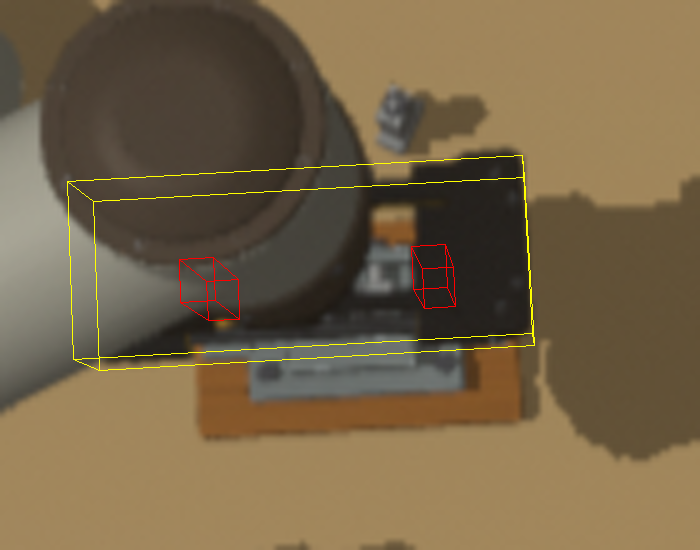

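In xy, both views agree with the reported pose to about 2 mm. In the scene view, though, the gripper looks about 20 mm higher than the model says. I'll go down to the nominal height, which is safe either way, and compare the fingertips directly against the die.

Run:
```python
from h import *
from cell import arm,vision
D=[501.,96.];q=list(quat(0,-1))
hit=arm.movel([D[0],D[1],73],q,feed=60,force_limit=6)
print(hit,arm.current_clock(),arm.current_eef_pos(),arm.current_ft_force())
s=vision.snapshot("scene");t=vision.snapshot("top")
np.savez("pics/scene2.npz",**{k:np.array(v) for k,v in s.items()})
p=arm.current_eef_pos();c=np.array([p[0],p[1],0]);z=p[2]
f=[box(c+a*U*51,U[:2],V[:2],15,19,z-8,z+62) for a in(-1,1)]
overlay(s,[(k,(0,0,255)) for k in f],(250,360,190,280),7,"pics/d_scene.png");overlay(t,[],(180,300,150,240),6,"pics/d_top.png")
```

```text
False 5.025 [501.36741697  96.17356861  73.41075063] [ 0.13573588 -0.00246248  0.76287871]
```

View pics/d_scene.png

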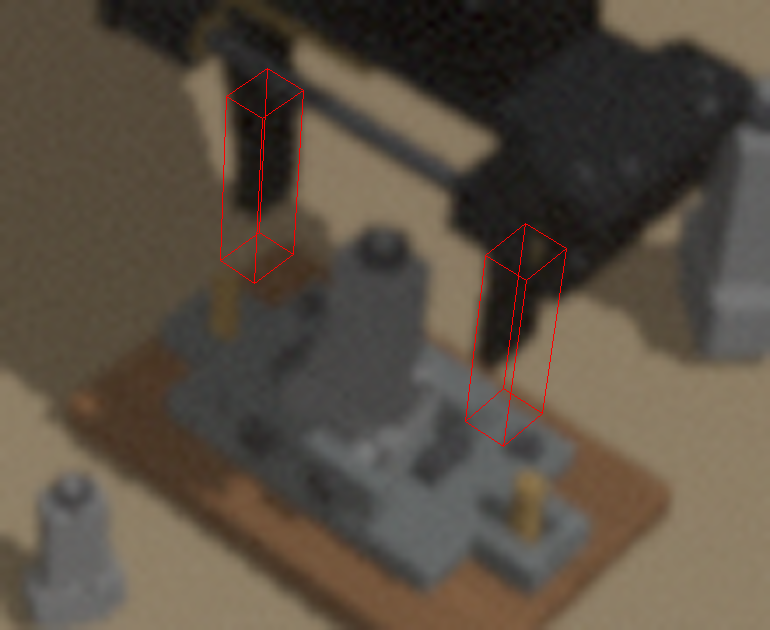

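View pics/d_top.png

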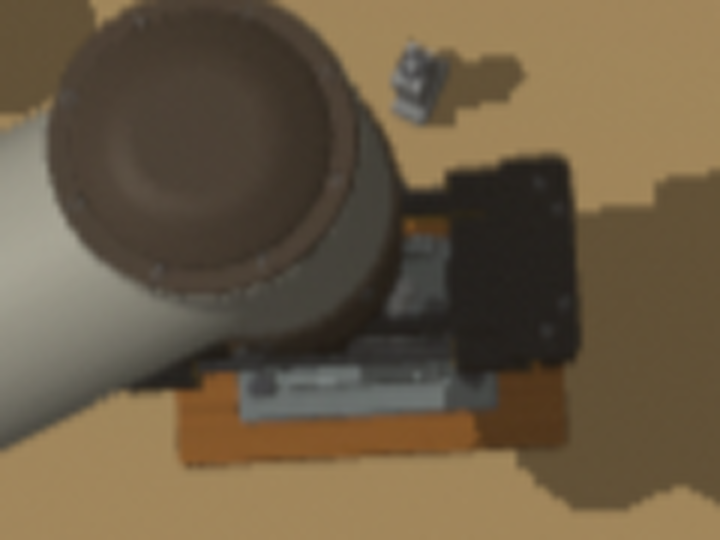

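By eye the fingertips stand level with z≈87, about 21 mm higher than the stated geometry. I'll settle it by touch: narrow the jaws to 34 mm and lower them gently onto the die's own foot. The foot top is at z=51 and sticks out 7 mm beyond the post on each side.

Run:
```python
from h import *
from cell import arm,vision
D=[501.,96.];q=list(quat(0,-1))
arm.command_gripper(34)
print(arm.current_gripper_width(),arm.current_ft_force(),arm.current_clock())
s=vision.snapshot("scene");overlay(s,[],(250,360,190,280),7,"pics/e_scene.png")
hit=arm.movel([D[0],D[1],62],q,feed=25,force_limit=4)
print(hit,arm.current_clock(),arm.current_eef_pos(),arm.current_ft_force())
s=vision.snapshot("scene");overlay(s,[],(250,360,190,280),7,"pics/e2_scene.png")
```

```text
34.25563290951375 [ 0.12096516 -0.90184738  0.11978039] 6.225
False 6.8667 [500.98362451  95.95926362  61.86489953] [-0.68371863 -0.21222375 -0.29881866]
```

View pics/e_scene.png

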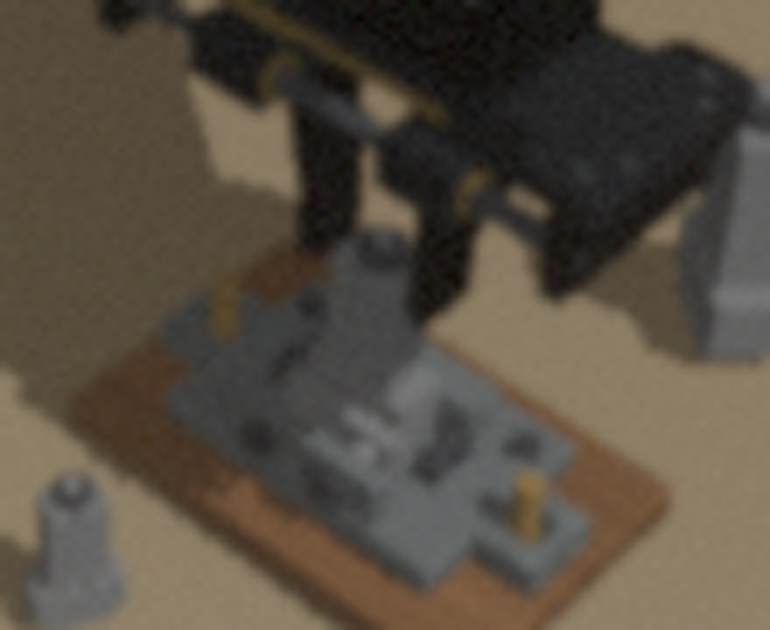

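View pics/e2_scene.png

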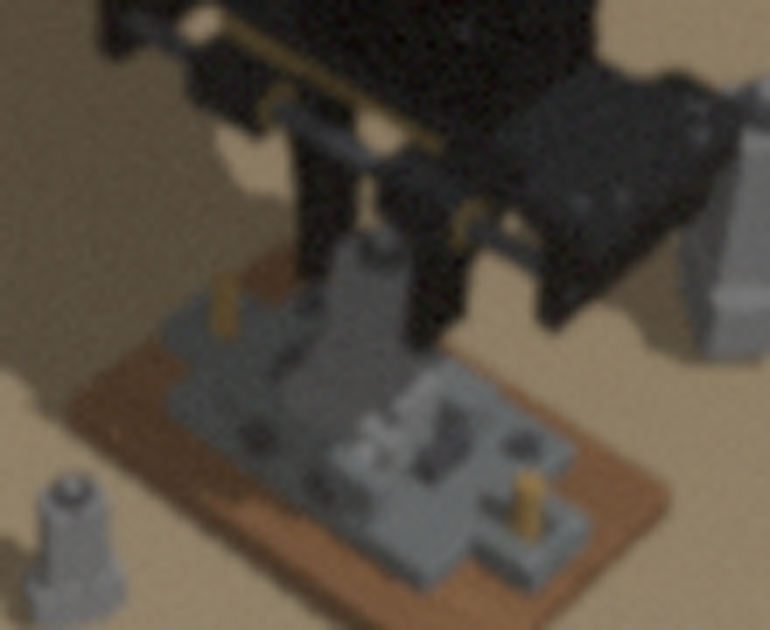

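Run:
```python
from h import *
from cell import arm,vision
D=[501.,96.];q=list(quat(0,-1))
hit=arm.movel([D[0],D[1],34],q,feed=20,force_limit=4)
print(hit,arm.current_clock(),arm.current_eef_pos(),arm.current_ft_force(),arm.current_ft_torque())
s=vision.snapshot("scene");overlay(s,[],(250,360,190,280),7,"pics/e3_scene.png")
```

```text
False 8.4667 [501.1018752   96.03633429  34.143501  ] [ 0.26192724  0.45824317 -0.15839365] [-0.13823059  0.13926557 -0.055377  ]
```

View pics/e3_scene.png

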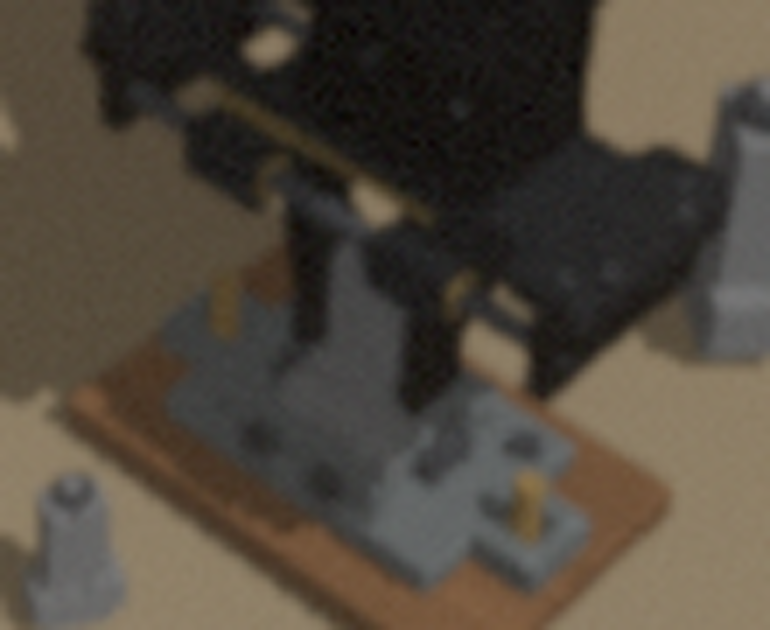

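Run:
```python
from h import *
from cell import arm,vision
D=[501.,96.];q=list(quat(0,-1))
hit=arm.movel([D[0],D[1],25],q,feed=15,force_limit=4)
print(hit,arm.current_clock(),arm.current_eef_pos(),arm.current_ft_force(),arm.current_ft_torque())
```

```text
True 8.8333 [501.24652243  96.0973046   32.30156464] [-1.25615778  1.04101748  3.74539149] [-0.01526153  0.43578954 -0.03944116]
```

Run:
```python
from h import *
from cell import arm,vision
s=vision.snapshot("scene")
p=arm.current_eef_pos();c=np.array([p[0],p[1],0]);print(p)
sh=[]
for off,col in((20.7,(0,0,255)),(26.7,(0,255,0))):
    z=p[2]+off-8
    sh+=[(box(c+a*U*23,U[:2],V[:2],12,19,z,z+10),col) for a in(-1,1)]
overlay(s,sh,(275,335,210,260),12,"pics/f_scene.png")
overlay(s,[],(275,335,210,260),12,"pics/f_scene0.png")
```

```text
[501.23651654  96.09602878  32.30066702]
```

View pics/f_scene.png

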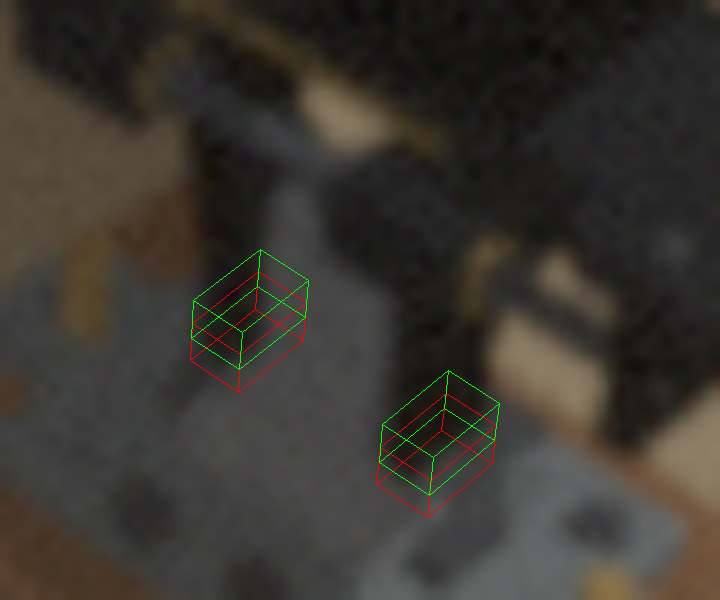

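View pics/f_scene0.png

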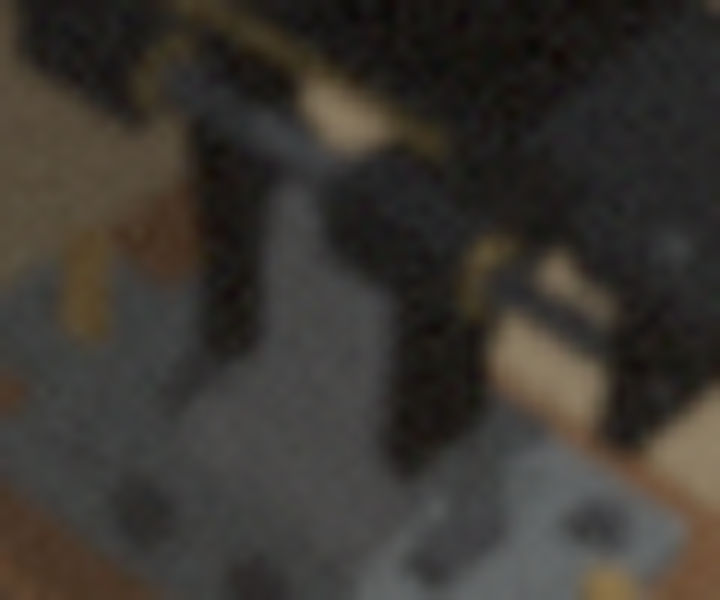

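Contact came at a reported z of 32.3 with 3.7 N upward, so the fingertips are on the foot top at z=51. The real fingertips are therefore about 27 mm further back than the stated tool geometry, in line with the pictures. I'll rely on the touch: gripping at the post's middle means raising 13 mm from here. Then I'll grip, check the forces and look.

Run:
```python
from h import *
from cell import arm,vision
D=[501.,96.];q=list(quat(0,-1))
arm.movel([D[0],D[1],45.4],q,feed=40)
print(arm.current_eef_pos(),arm.current_ft_force(),arm.current_ft_torque())
arm.command_gripper(15)
print(arm.current_clock(),arm.current_gripper_width(),arm.current_eef_pos(),arm.current_ft_force(),arm.current_ft_torque())
s=vision.snapshot("scene");overlay(s,[],(250,360,190,280),7,"pics/g.png")
```

```text
[500.98596908  96.03682723  45.54485268] [ 0.70299613  0.55765058 -0.51232408] [-0.08325616  0.16408742  0.01737579]
9.7167 25.644283038187776 [500.78796988  95.8648616   45.15239618] [ 0.72660308 -0.46234014 -0.85166032] [-0.18259312  0.11196285 -0.06370507]
```

View pics/g.png

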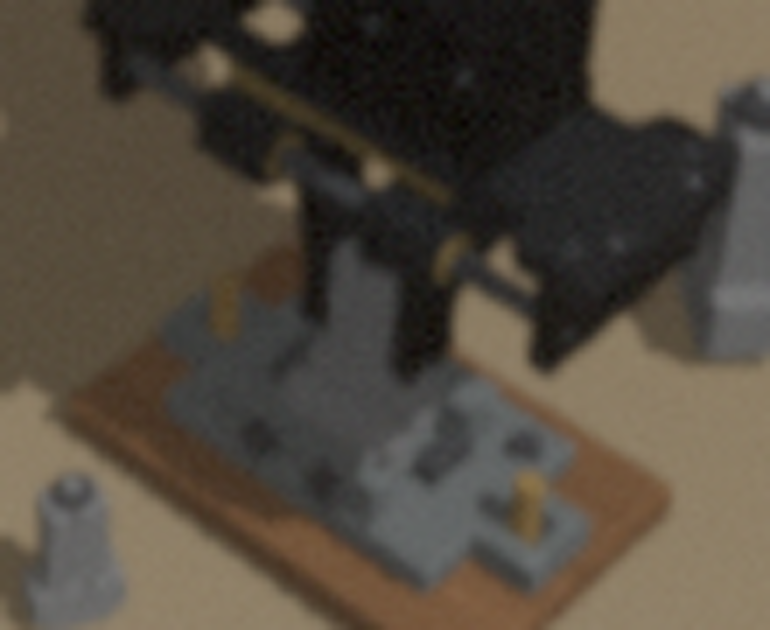

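The grip is good: width 25.6 mm on the 26 mm post, with side forces under 1 N, so it is centred. First swing now, then a check.

```bash
cat >> h.py <<'E'
P0=np.array([501.,96.,45.4])
def swing(arm,tilt,h,L=32,feed=9,dx=0):
    k=Rn.from_rotvec(V*np.radians(tilt))
    arm.movel(list(P0+h*Z+dx*U+L*(k.apply(Z)-Z)),list(quat(tilt,-1)),feed=feed)
    R=Rn.from_quat(arm.current_tool_rot()).as_matrix()
    ti=np.degrees(np.arctan2(-R[:,2]@U,-R[:,2]@Z))
    print(f"t={arm.current_clock():.2f} tilt={ti:.2f} pos",np.round(arm.current_eef_pos(),2),"F",np.round(arm.current_ft_force(),1),"M",np.round(arm.current_ft_torque(),2),"w",round(arm.current_gripper_width(),2))
E
python3 - <<'E'
from h import *
from cell import arm,vision
swing(arm,10,3,feed=7)
s=vision.snapshot("scene");overlay(s,[],(250,360,190,280),7,"pics/s1.png")
E
```

```text
t=10.79 tilt=10.20 pos [500.33  99.85  47.24] F [ 6.2 -7.  -6.2] M [-1.76 -1.54  0.29] w 25.84
```

View pics/s1.png

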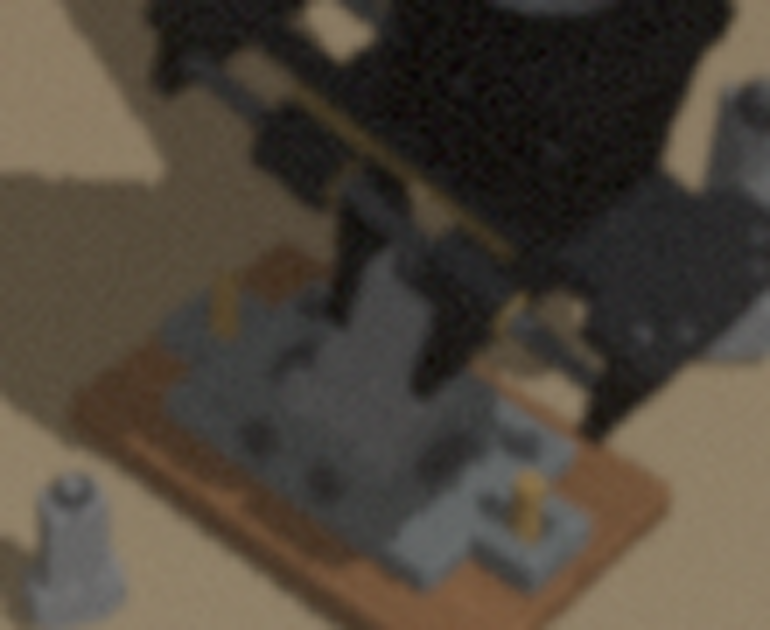

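The swing worked. The tool tilt is 10.2°, the wrist is pulled down 6.2 N including the die's 2.7 N, and the picture shows the post tilted with the holder still on its board. The −7 N drag along the slot suggests the true pivot is nearer L≈20, so I'll use that and carry on.

Run:
```python
from h import *
from cell import arm,vision
swing(arm,-10.5,4.8,L=20,feed=6)
s=vision.snapshot("scene");overlay(s,[],(250,360,190,280),7,"pics/s2.png")
```

```text
t=12.56 tilt=-10.57 pos [500.96  93.75  49.04] F [-0.   5.2 -4.9] M [ 0.8  -0.06 -0.02] w 25.81
```

View pics/s2.png

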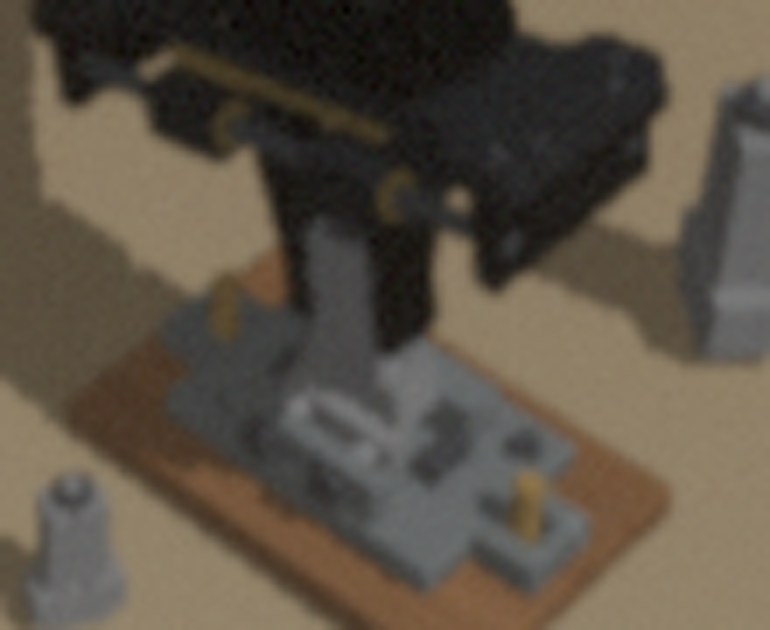

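Run:
```python
from h import *
from cell import arm,vision
swing(arm,10.5,6.8,L=20,feed=6.5)
swing(arm,-10.5,8.8,L=20,feed=6.5)
s=vision.snapshot("scene");overlay(s,[],(250,360,190,280),7,"pics/s4.png")
```

```text
t=13.93 tilt=10.57 pos [500.43  99.04  51.09] F [ 3.7 -2.9 -7.7] M [-0.46 -1.05  0.15] w 25.8
t=15.24 tilt=-10.57 pos [501.    93.32  53.72] F [ 0.5  5.1 -6.9] M [ 0.87  0.05 -0.03] w 25.66
```

View pics/s4.png

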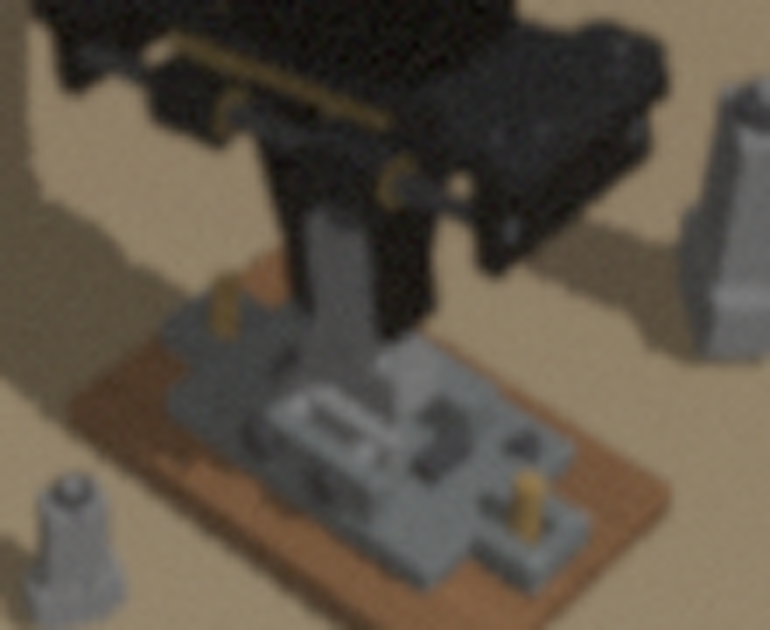

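Run:
```python
from h import *
from cell import arm,vision
swing(arm,10.5,10.8,L=20,feed=6.5)
swing(arm,-10.5,12.8,L=20,feed=6.5)
swing(arm,10.5,14.8,L=20,feed=6.5)
s=vision.snapshot("scene");overlay(s,[],(250,360,190,280),7,"pics/s7.png")
```

```text
t=16.61 tilt=10.51 pos [500.45  98.98  55.79] F [ 1.7 -4.  -6.8] M [-0.55 -0.44  0.06] w 25.98
t=17.93 tilt=-10.54 pos [501.04  93.23  57.81] F [-1.7  4.2 -6.6] M [ 0.72  0.59 -0.01] w 26.14
t=19.24 tilt=10.49 pos [500.54  99.2   59.88] F [-0.6 -2.3 -4.6] M [-0.13  0.49 -0.08] w 25.98
```

View pics/s7.png

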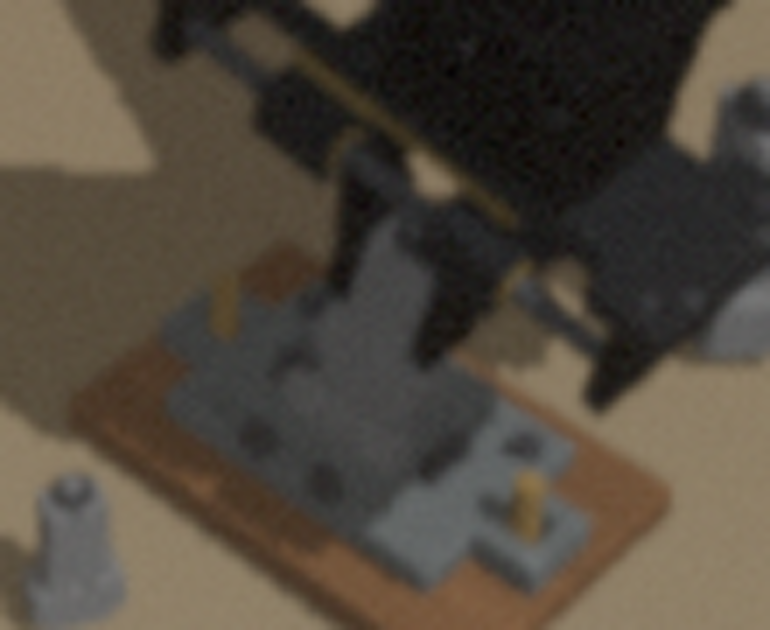

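Run:
```python
from h import *
from cell import arm,vision
swing(arm,-10.5,16.8,L=20,feed=6.5)
swing(arm,0,19.3,L=20,feed=5)
swing(arm,0,27,L=20,feed=12)
swing(arm,0,38,L=20,feed=20)
arm.dwell(0.3)
s=vision.snapshot("scene");overlay(s,[],(250,360,190,280),7,"pics/u1.png")
np.savez("pics/u1.npz",**{k:np.array(v) for k,v in s.items()})
c=np.r_[501,96,0];overlay(s,[(box(c,U[:2],V[:2],40,20,65,89),(0,0,255)),(box(c,U[:2],V[:2],170,110,0,15),(0,255,255))],(250,360,190,280),7,"pics/u2.png")
```

```text
t=20.61 tilt=-10.49 pos [503.1   92.77  62.87] F [ 1.8 -0.   0.5] M [-0.75 -0.46 -0.02] w 25.89
t=21.68 tilt=-0.00 pos [500.66  95.84  64.48] F [-0.9 -0.6 -1.6] M [-0.1   0.13 -0.  ] w 25.74
t=22.48 tilt=-0.00 pos [500.93  95.99  72.37] F [ 1.4  0.2 -1.9] M [-0.13  0.13  0.01] w 25.96
t=23.18 tilt=-0.00 pos [500.91  95.98  83.39] F [-0.5 -0.7 -2.1] M [-0.03  0.14  0.03] w 25.95
```

View pics/u1.png

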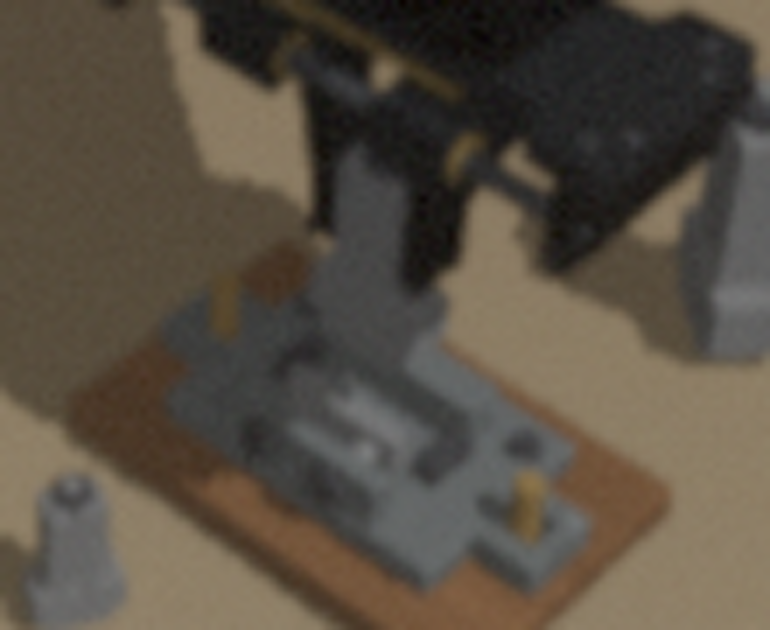

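View pics/u2.png

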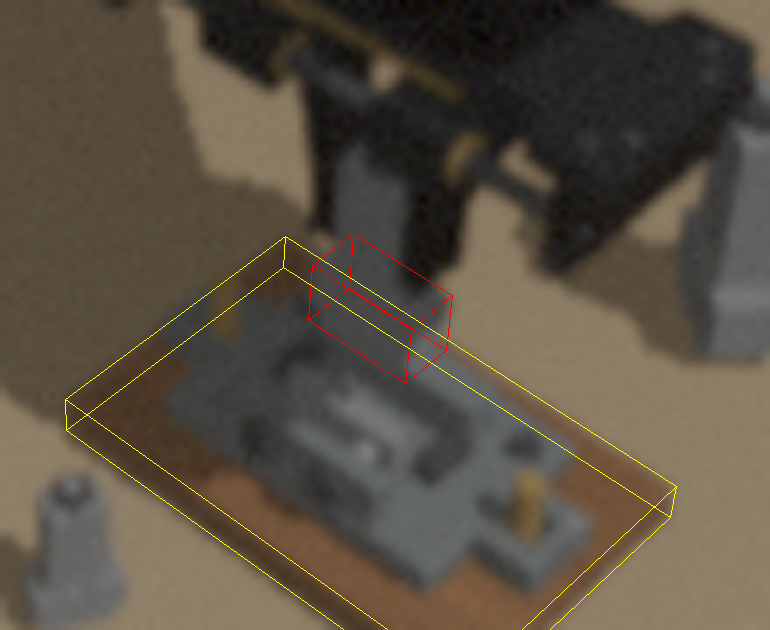

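The die is free, upright and over the slot, with its foot close to the predicted box for a 65 mm underside. The holder and dowels are at the same pixels as before. One last look for disturbed objects and stillness.

Run:
```python
from h import *
from cell import arm,vision
s=vision.snapshot("scene");a=np.load("pics/scene0.npz")["image"]
d=cv2.absdiff(cv2.GaussianBlur(s["image"],(5,5),0),cv2.GaussianBlur(a,(5,5),0)).max(2)
for n,(x,y) in dict(spool=(164,186),cone=(199,153),tube=(346,350),jar=(392,302),small=(260,268),board_r=(340,258),dowel=(325,266)).items(): print(n,d[y-12:y+12,x-12:x+12].max() if n not in("board_r","dowel") else d[y-4:y+4,x-4:x+4].max())
cv2.imwrite("pics/final.png",s["image"][:,:,::-1])
print(arm.current_clock(),np.abs(arm.current_qd()).max(),arm.current_eef_pos(),arm.current_ft_force(),arm.current_gripper_width())
```

```text
spool 7
cone 8
tube 7
jar 8
small 11
board_r 7
dowel 6
23.575 0.0026563238957806753 [500.97208107  95.96967854  83.34162812] [ 0.73087042 -0.47674234 -2.79400735] 26.098854661380695
```

View pics/final.png

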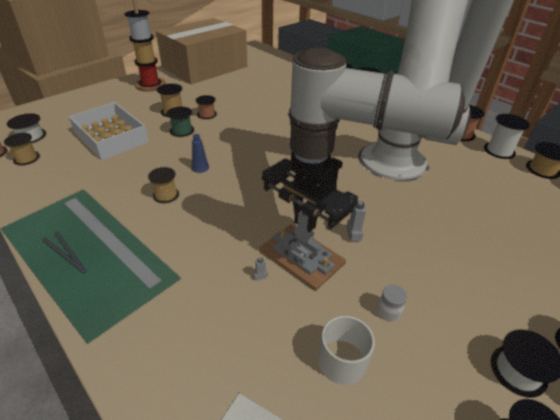

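The final picture shows the die at (303,225) held above the holder. The holder (303,255), the bystanders and both look-alike dies are where they were. The vertical force matches the die's weight alone (2.8 N), so I'm handing in.

```bash
python3 -c "
from cell import arm
print(arm.finish_job())"
```

```text
the job is handed in; nothing more can be done
None
```

The die is out of the slot and held upright above it, handed in at about 23.6 s; no verdict was reported.

**What I did:** I gripped the die by its post and rocked it four times to each side. The tool tilted about 10.5° each way, and I eased the die up about 2 mm per swing, with eight swings in the slot. I then brought it upright and lifted it straight up 38 mm, which should put its underside at about 65 mm, 2 cm above the slot mouth.

**Last checks:**
- **Grip:** the width was steady at 26 mm and the arm was still.
- **Load:** the vertical force was −2.8 N, which is the die's weight alone.
- **Surroundings:** the board, dowel and holder outlines, the bystanders and the smaller look-alike were unchanged in the pictures. The larger look-alike I only checked by eye.
- **Holder:** readings after each swing never passed 7.7 N of downward pull, die included, against the roughly 12.5 N needed to lift the holder. I didn't measure the force during the swings.

**What disagreed:**
- **Tool length:** the fingertips were about 27 mm further back than the stated tool geometry. I set the grip height by touching the die's foot instead.
- **Cameras:** the two disagreed by about 3 mm in x, so I averaged them. The grip closed centred along the slot.
- **Grip force:** it was the fixed 30 N, not the suggested 40 N, and I saw no slip.
- **Not measured directly:** the die's own tilt and its final 2 cm gap come from tool readings and how the pictures lined up. In the last overlay the foot looked up to about 4 mm higher than predicted.

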